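# Proof-pull a soldered eye on the spring rig

## Task

Proof-load the soldered brass eye in the bench pull rig: first turn the red turnbutton square across the edge of the shut clear guard so that the guard is locked, and only then draw the sprung rod out by its wooden handle, steadily, until the red ring on the rod has just come clear of the barrel's mouth, and no further. Finish while still holding the handle at that length with the gripper: do not let go. Leave the other things on the bench where they lie.

Things in the scene. Friction and masses are not known exactly. Their poses are not given: they have to be found in the camera images.
- rig: proof-pull rig screwed to the bench: aluminium plate 290 x 110 x 15 mm (its x -95 to 195, y -55 to 55 mm) with a spring barrel and a guard box. Origin at bench height under the barrel's axis, z up. The rod pulls out along the rig's -x, roughly to the robot's left; the guard is at the +x end, the turnbutton on the -y side, nearer the robot
- barrel_mouth (a point): middle of the barrel's brass mouth (27 mm diameter) where the rod comes out, at rig x = -80, y = 0, 55 mm above the bench; axes as the rig's. The blue barrel (24 mm diameter) runs level from here to rig x = 60 mm in two grey guide blocks, 50 mm wide and up to 70 mm high
- lid_edge (a point): middle of the free edge (upper side) of the guard's yellow-framed clear lid, at rig x = 130, y = -44, 78 mm above the bench. The grey guard box covers rig x 75 to 185, y -44 to 44 mm, hinge on the +y side; beside the lid the turnbutton's ledge (x 80 to 180, y -82 to -46 mm) is equally high
- rod (a joint): how far the white rod (12 mm diameter) is drawn out, m: 0 = home, stop at 0.065. A spring pulls it home: 2.8 N at 0, 0.23 N more per mm, about 12 N at the red ring. Black lines at 10, 20 and 30 mm; the red ring, 8 mm wide, lies from 32 to 40 mm, hidden in the barrel at home: at 0.040 it is just wholly clear of the mouth
- handle: turned dark wooden handle with the white rod it ends. The handle is round, 47 mm long along the rod's axis: waist 25 mm diameter, 22 mm long, between two 32 mm collars. Origin on the rod's axis, 28 mm from the handle's inner end, towards the barrel (at the mouth when the rod is home); axes as the rig's, so the handle lies to its -x
- handle_grip (a point): the middle of the handle's waist, on the rod's axis, 55 mm above the bench (51 mm from the barrel's mouth when the rod is home). It can be gripped from above with the fingers closing along the rig's y; nothing is beneath or beside it
- turnbutton (a joint): angle of the turnbutton, rad: 0 = its long arm lies along the guard's edge (towards the rig's +x), unlocked; 1.571 = square across the lid's edge (towards the rig's +y), locked; it grows anticlockwise seen from above, the stop is at 1.65. Light friction (0.04 N m) keeps it where it is left
- button_grip (a point): the middle of the turnbutton's red upright thumb rib, on the vertical pivot axis, at rig x = 130, y = -66, height 96 mm. The rib is 32 mm long, 10 mm thick, 22 mm high (85 to 107 mm above the bench) and runs along the arm. The point's x axis points along the long arm
- button_tip (a point): the end of the turnbutton's long steel arm, 48 mm from the pivot, the arm 16 mm wide and 6 mm thick, its underside 79 mm above the bench
- guard_lid (a joint): opening of the guard's lid, rad: 0 = shut, as it is at the start; it stays shut by its weight and grows as the edge next to the turnbutton rises
- pliers: bystander: blue-handled pliers lying flat, about 150 x 55 x 12 mm, origin under their middle
- screwdriver: bystander: screwdriver with yellow handle, 160 mm long, lying flat
- tin: bystander: round red tin, 66 mm diameter, 27 mm high, origin under its centre
- stone: bystander: brick-coloured sharpening stone 75 x 26 x 16 mm, origin under its centre
- tubes: bystander: wooden block with three metal tubes on it, 150 x 70 x 34 mm, origin under its centre

How it is judged:
On the way, in this order (a step that is already met when the one before it is completed fails the run):
1. the turnbutton is turned square across the shut guard's edge, the rod still home (value of joint turnbutton above 1.32 rad and value of joint guard_lid below 0.05 rad and value of joint rod below 0.006 m), for 0.2 s.
2. the rod is drawn out by its handle until the red ring is just clear of the mouth, and kept there (value of joint rod between 0.036 and 0.047 m and contact force between handle and the fingers above 4 N), for 0.5 s.
At the end, for the whole second after the job is handed in: the fingers hold the handle (over 4 N of contact) with the rod still, drawn out 36 to 47 mm (red ring just clear of the mouth is 40 mm), the turnbutton within 0.25 rad (14 degrees) of square across the edge of the shut guard, and the other things where they lay (all of step 2 and velocity of joint rod between -0.01 and 0.01 m/s and value of joint turnbutton above 1.32 rad and value of joint guard_lid below 0.05 rad); the arm keeps its last pose, push and grip.
It fails at once if the rod is drawn out (over 8 mm) while the guard is not locked (value of joint rod above 0.008 m and (value of joint turnbutton below 1.25 rad or value of joint guard_lid above 0.15 rad)).
It fails at once if the rod is drawn well past the red ring (over 52 mm), overloading the eye (value of joint rod above 0.052 m).
It fails at once if the rod is jerked out (over 0.3 m/s) (velocity of joint rod above 0.3 m/s).
It fails at once if another thing on the bench is moved by more than 30 mm (distance of any of pliers, screwdriver, tin, stone, tubes from where it was at the start of the episode above 0.03 m).
It also fails if it takes over 48 s, if anything falls off the work surface, if the arm or the gripper's body presses on something with over 40 N, if the wrist force passes 120 N, or if a joint passes its speed limit or range.

## Robot

A 6-joint arm with a two-finger parallel gripper is mounted at the origin on the work surface. World frame = base frame: x ahead of the robot, y to its left, z up, the work surface at z = 0. Lengths are in m, angles in rad, forces in N, time in s.
With the tool pointing down it reaches from about 0.2 to 0.875 m from the base axis. Payload 3.4 kg.
Tool frame: the origin (TCP) lies at the very end of the fingers, on their centre line; the grasp point (between the pads) lies 19 mm behind it; z points along the fingers, y is the line along which they close (so a half turn about z gives the same grasp; the last joint's range is limited). The gripper opens to 94 mm and grips with 3 to 60 N. Pads are 16 mm wide; open, the fingers measure 119 mm over their backs; the gripper's body (75 mm by 177 mm) begins 78 mm behind the grasp point.
Start: joints at [0.983, 0.276, 1.505, -0, 1.361, -0.121], TCP at [0.259, 0.514, 0.205] pointing down, gripper open.
Joint ranges: [-2.89, 2.89], [-0.75, 2.08], [0.22, 2.7], [-1.18, 4.32], [0.11, 2.71], [-2.7, 2.7]. Speed limits (rad/s): [2.57, 2.57, 3.14, 3.14, 3.14, 3.14].

## Interface

Orientations are given as a rotation vector (axis times angle).
In Python, from cell import manip gives the robot as it stands. The module is installed in compiled form; this text tells all that it offers.
- The arm moves only by the shell command python3 -m inch 'ROWS' [FORCE]. ROWS is JSON, a list of rows, each an object with "slide": the shift along the world's x, y, z in cm, a list of three; "rot": the turn, a rotation vector about the world's x, y, z in degrees, a list of three; "grip": the closure, from -1 (fully open) to 1 (shut). In form: [{"slide": [tx, ty, tz], "rot": [ax, ay, az], "grip": grip}, ...]. A call has 1 to 20 rows; each row is the pose to reach, as a shift and turn from the pose commanded when the call began; what a row does not reach only later rows make up. A row lasts 1/12 s, in which the tool goes at most 41.7 mm and 7.16 degrees, less where a joint would pass 70% of its speed; a pose out of reach is approached as far as the arm can. A call with a gripper value outside its range is refused whole. The fingers move at their own pace and stop on an object; FORCE is the grip in N (left out, the last holds). Time passes only in rows, so rows that repeat a pose let the fingers close. It gives the time, the measured TCP pose, the force, the opening and the grip force at its end, in the units of the state.
- manip.observe(): the state, without advancing time (a new reading comes with each control period).
- manip.snapshot(name): name is "side" or "top"; returns a dict with "color" (384x512x3 uint8, red, green, blue), "fovy" (degrees; the focal length in pixels is half the picture's height over the tangent of half this angle, whatever the lens; pixels are square), "cx", "cy" (the principal point, pixels), "k1" (the pictures are not rectified: a ray, as slopes to the right and down, at radius r is drawn at 1 + k1 r^2 times it, then the intrinsics apply), "rvec" (rotation vector, rad) and "tvec" (3), from world to camera coordinates, as OpenCV has them. Camera axes: x right, y down, z forward; pixel columns grow to the right and rows downward; lengths in m; the calibration is good to about 2 mm. A picture is of the moment at which its call begins. There is no depth.
- manip.close_job(): hands the job in; it is judged then, once.
The state is a dict: "clock": time; "qpos": joint angles; "qd": joint speeds; "joint_efforts": joint torques, N m; "tool_pos": TCP position; "ee_rot": TCP orientation; "wrist_force": force on the tool from outside, world axes, zero at the start; "ft_torque": the same for the moment, N m; "grip_width": opening from 0.0 (shut) to 1.0 (fully open); "grip_force": force on a finger pad.
Only numpy, scipy, OpenCV 4.12 (cv2) and the standard library are available. Lean on these libraries where they do the work, as an engineer would, in place of code of your own. Each camera call takes 0.05 s, during which the arm holds its last target. There are 200 camera calls.

## Working session

There is one attempt and no reset: what is moved stays moved. The work goes in short steps, Python scripts to look and compute and a shell command to move; the robot and the scene stay as the last step left them, time stands still between calls to the robot, and variables do not carry over. Pictures are saved under pics/ and viewed, at most 10 in all, crops included, and the job is handed in when it is done.

```bash
mkdir -p pics
cat > h.py <<'E'
import numpy as np, cv2, pickle
def K(s):
    h,w=s["color"].shape[:2]; f=h/2/np.tan(np.radians(s["fovy"])/2)
    return np.array([[f,0,s["cx"]],[0,f,s["cy"]],[0,0,1.]]), np.array([s["k1"],0,0,0,0.])
def proj(s,P):
    k,d=K(s); return cv2.projectPoints(np.array(P,float).reshape(-1,1,3),np.array(s["rvec"],float),np.array(s["tvec"],float),k,d)[0].reshape(-1,2)
def ray(s,uv):
    k,d=K(s); p=cv2.undistortPoints(np.array(uv,float).reshape(-1,1,2),k,d).reshape(-1,2)
    R=cv2.Rodrigues(np.array(s["rvec"],float))[0]; c=-R.T@np.array(s["tvec"],float)
    return c,np.c_[p,np.ones(len(p))]@R
def atz(s,uv,z):
    c,d=ray(s,uv); return c+d*((z-c[2])/d[:,2])[:,None]
def snap(n,name):
    from cell import manip
    s=manip.snapshot(n); pickle.dump(s,open(f"pics/{name}.pkl","wb")); cv2.imwrite(f"pics/{name}.png",s["color"][:,:,::-1]); return s
def load(name): return pickle.load(open(f"pics/{name}.pkl","rb"))
E
python3 - <<'E'
from h import *
from cell import manip
a=snap("top","t0");b=snap("side","s0")
for s in(a,b): print({k:v for k,v in s.items() if k!="color"})
print(manip.observe())
E
```

```text
{'fovy': 57.369104136690154, 'cx': 248.94041613596892, 'cy': 192.84998148658522, 'k1': 0.014800630816520437, 'rvec': array([ 2.13221295, -2.11222358,  0.19327582]), 'tvec': array([0.00177741, 0.58766927, 1.02187634])}
{'fovy': 53.06201840682965, 'cx': 263.7414969793745, 'cy': 183.48711999533043, 'k1': -0.02677834271352798, 'rvec': array([ 2.24073295, -0.15319844,  0.10419497]), 'tvec': array([-0.57701771,  0.13627227,  1.199929  ])}
{'clock': 0.1, 'qpos': array([ 9.82988175e-01,  2.76498823e-01,  1.50595187e+00, -6.54592372e-06,
        1.36069722e+00, -1.20994400e-01]), 'qd': array([ 0.00119523, -0.00137693, -0.00194988, -0.00042575, -0.00037526,
        0.00050012]), 'joint_efforts': array([ 7.78274498e-04, -4.05454409e+01, -2.37779617e+01,  7.03947362e-02,
        2.98420375e-02, -1.82458575e-05]), 'tool_pos': array([0.25850828, 0.51307046, 0.2047318 ]), 'ee_rot': array([-7.26503771e-01, -3.05588584e+00,  2.29427412e-03]), 'wrist_force': array([-0.0937794 , -0.39361219, -0.61247461]), 'ft_torque': array([ 8.87918186e-05, -1.10521307e-02,  3.71665203e-02]), 'grip_force': 0.0, 'grip_width': 1.0003244602404697}
```

View pics/t0.png

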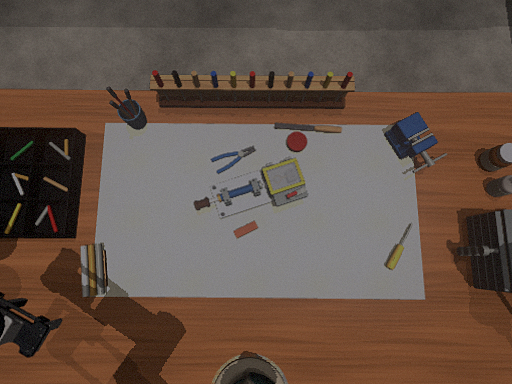

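View pics/s0.png

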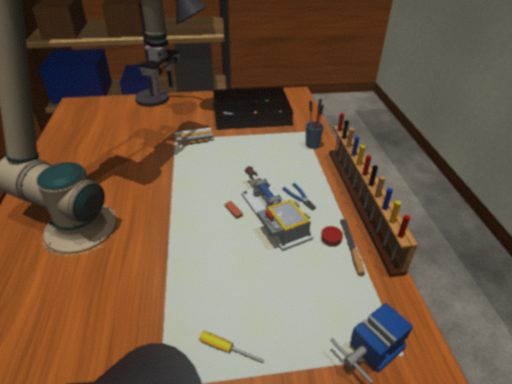

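The top view shows the rig: handle near (202,204), mouth near (218,196), red rib near (292,195), yellow lid near (284,177). In the side view the handle is near (250,172) and the rib near (269,214). I'll enlarge both.

Run:
```python
from h import *
t=load("t0")["color"][145:235,185:315,::-1]; s=load("s0")["color"][155:255,220:330,::-1]
t=cv2.resize(t,None,fx=6,fy=6,interpolation=cv2.INTER_CUBIC); s=cv2.resize(s,None,fx=6,fy=6,interpolation=cv2.INTER_CUBIC)
cv2.imwrite("pics/tz.png",cv2.convertScaleAbs(t,alpha=1.4)); cv2.imwrite("pics/sz.png",cv2.convertScaleAbs(s,alpha=1.3))
```

```text
(no output)
```

View pics/tz.png

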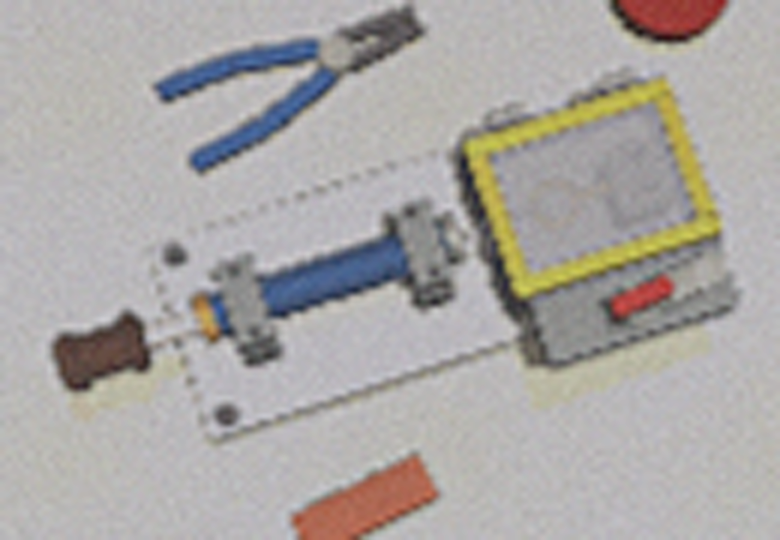

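View pics/sz.png

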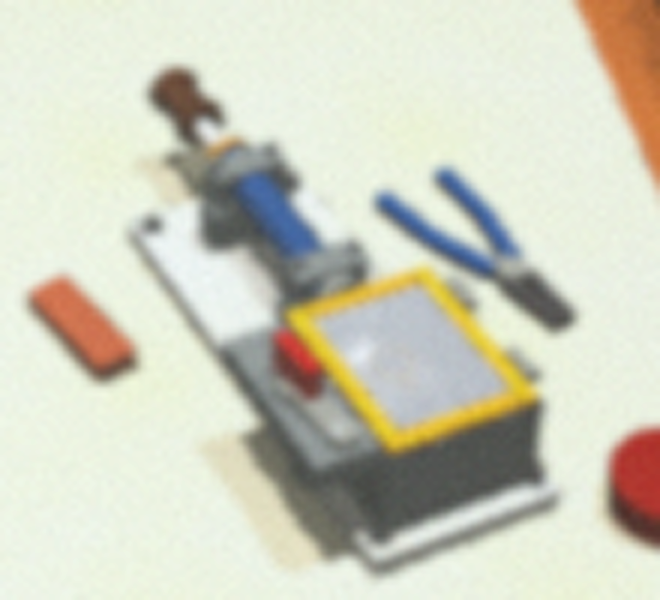

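The zooms show lid corners, plate corners, handle waist (top crop 102,351; side crop 187,105) and rib (top crop 641,297; side 298,350). The arm lies along rig +x, unlocked. I'll fit the rig pose from these points.

Run:
```python
from h import *
from scipy.optimize import least_squares
t=load("t0");s=load("s0")
L=[(75,44,78),(185,44,78),(185,-44,78),(75,-44,78)]
Pt=np.array(L+[(-95,55,15),(-95,-55,15),(-131,0,55),(130,-66,107)])/1e3
Ut=np.array([(465,142),(668,82),(718,225),(522,295),(150,248),(210,440),(102,351),(641,297)])/6.+[184.6,144.6]
Ps=np.array(L+[(-95,-55,15),(-131,0,55),(130,-66,107)])/1e3
Us=np.array([(425,270),(540,398),(395,450),(290,312),(130,232),(187,105),(300,345)])/6.+[219.6,154.6]
def W(p,P):
    c,q=np.cos(p[2]),np.sin(p[2]); return P@np.array([[c,q,0],[-q,c,0],[0,0,1]])+[p[0],p[1],0]
def show(n,p):
    print(n,p[:2].round(4),"yaw deg",np.degrees(p[2]).round(2))
ft=lambda p:(proj(t,W(p,Pt))-Ut).ravel(); fs=lambda p:(proj(s,W(p,Ps))-Us).ravel()
for n,f in(("top",ft),("side",fs),("both",lambda p:np.r_[ft(p),fs(p)])):
    r=least_squares(f,[.5,0,-1.2],loss="soft_l1"); show(n,r.x); print(f(r.x).reshape(-1,2).round(1).tolist())
p=r.x
for n,P in dict(grip=(-131,0,55),mouth=(-80,0,55),btn=(130,-66,96),tip=(178,-66,82)).items(): print(n,W(p,np.array([P])/1e3)[0].round(4))
c=np.cos(p[2]);print("out dir",-np.cos(p[2]),-np.sin(p[2]))
from cell import manip
print(cv2.Rodrigues(manip.observe()["ee_rot"])[0].round(3))
```

```text
top [0.5961 0.0265] yaw deg -71.3
[[-0.5, -0.7], [-0.2, -1.6], [1.2, 1.3], [-0.7, 0.9], [-0.2, -0.4], [0.0, 0.2], [0.3, 0.1], [0.4, -0.0]]
side [0.6001 0.0217] yaw deg -71.18
[[1.4, -1.0], [1.2, -0.4], [-0.5, 0.4], [-0.9, 0.2], [-0.3, -1.7], [0.0, 0.4], [-0.2, 0.9]]
both [0.5978 0.0251] yaw deg -71.06
[[-0.2, -1.3], [0.1, -2.3], [1.6, 0.5], [-0.2, 0.2], [0.2, -0.8], [0.6, -0.3], [0.8, -0.3], [0.9, -0.8], [0.5, -1.7], [0.2, -1.2], [-1.4, -0.4], [-1.7, -0.5], [-1.1, -2.2], [-0.8, -0.1], [-1.0, 0.2]]
grip [0.5553 0.149  0.055 ]
mouth [0.5718 0.1008 0.055 ]
btn [ 0.5776 -0.1193  0.096 ]
tip [ 0.5931 -0.1647  0.082 ]
out dir -0.32458892106699144 0.9458551857026352
[[-0.893  0.45  -0.001]
 [ 0.45   0.893 -0.001]
 [ 0.    -0.002 -1.   ]]
```

```bash
python3 -m inch '[{"slide":[31.8,-63.2,-1],"rot":[0,0,-44.4],"grip":-1},{"slide":[31.8,-63.2,-1],"rot":[0,0,-44.4],"grip":-1},{"slide":[31.8,-63.2,-1],"rot":[0,0,-44.4],"grip":-1},{"slide":[31.8,-63.2,-1],"rot":[0,0,-44.4],"grip":-1},{"slide":[31.8,-63.2,-1],"rot":[0,0,-44.4],"grip":-1},{"slide":[31.8,-63.2,-1],"rot":[0,0,-44.4],"grip":-1},{"slide":[31.8,-63.2,-1],"rot":[0,0,-44.4],"grip":-1},{"slide":[31.8,-63.2,-1],"rot":[0,0,-44.4],"grip":-1},{"slide":[31.8,-63.2,-1],"rot":[0,0,-44.4],"grip":-1},{"slide":[31.8,-63.2,-1],"rot":[0,0,-44.4],"grip":-1},{"slide":[31.8,-63.2,-1],"rot":[0,0,-44.4],"grip":-1},{"slide":[31.8,-63.2,-1],"rot":[0,0,-44.4],"grip":-1},{"slide":[31.8,-63.2,-1],"rot":[0,0,-44.4],"grip":-1},{"slide":[31.8,-63.2,-1],"rot":[0,0,-44.4],"grip":-1},{"slide":[31.8,-63.2,-1],"rot":[0,0,-44.4],"grip":-1},{"slide":[31.8,-63.2,-1],"rot":[0,0,-44.4],"grip":-1},{"slide":[31.8,-63.2,-1],"rot":[0,0,-44.4],"grip":-1},{"slide":[31.8,-63.2,-1],"rot":[0,0,-44.4],"grip":-1},{"slide":[31.8,-63.2,-1],"rot":[0,0,-44.4],"grip":-1},{"slide":[31.8,-63.2,-1],"rot":[0,0,-44.4],"grip":-1}]' 20
cat > st.py <<'E'
from h import *
from cell import manip
o=manip.observe(); R=cv2.Rodrigues(o["ee_rot"])[0]
print(o["clock"],"tcp",o["tool_pos"].round(4),"yaw",np.degrees(np.arctan2(R[1,1],R[0,1])).round(1),"R22",R[2,2].round(4),"F",o["wrist_force"].round(1),"w",round(o["grip_width"]*94,1),"gf",round(o["grip_force"],1),"q6",o["qpos"][5].round(2))
E
python3 st.py
```

```text
clock: 1.77
tool_pos: [0.576, -0.118, 0.1948]
ee_rot: [-1.827, -2.553, -0.0]
wrist_force: [0.1, 0.4, 0.7]
grip_width: 1.004
grip_force: 0.0
1.7667 tcp [ 0.576  -0.118   0.1948] yaw 18.8 R22 -1.0 F [0.1 0.4 0.7] w 94.4 gf 0.0 q6 -0.65
```

```bash
python3 -m inch '[{"slide":[0,0,-4],"rot":[0,0,0],"grip":-0.2},{"slide":[0,0,-7],"rot":[0,0,0],"grip":-0.2},{"slide":[0,0,-9],"rot":[0,0,0],"grip":-0.2},{"slide":[0,0,-10],"rot":[0,0,0],"grip":-0.2},{"slide":[0,0,-10.6],"rot":[0,0,0],"grip":-0.2},{"slide":[0,0,-10.6],"rot":[0,0,0],"grip":-0.2},{"slide":[0,0,-10.6],"rot":[0,0,0],"grip":-0.2}]' 10
python3 st.py
python3 - <<'E'
from h import *
t=snap("top","t1");s=snap("side","s1")
a=cv2.resize(t["color"][145:235,240:340,::-1],None,fx=5,fy=5,interpolation=cv2.INTER_CUBIC); b=cv2.resize(s["color"][155:255,220:280,::-1],None,fx=4.5,fy=4.5,interpolation=cv2.INTER_CUBIC)
cv2.imwrite("pics/c1.png",cv2.convertScaleAbs(np.hstack([a,b[:450]]),alpha=1.4))
E
```

```text
clock: 2.35
tool_pos: [0.5775, -0.1181, 0.0906]
ee_rot: [1.825, 2.555, 0.001]
wrist_force: [0.2, -0.5, -0.1]
grip_width: 0.601
grip_force: 0.0
2.35 tcp [ 0.5775 -0.1181  0.0906] yaw 18.9 R22 -1.0 F [ 0.2 -0.5 -0.1] w 56.5 gf 0.0 q6 -0.65
```

View pics/c1.png

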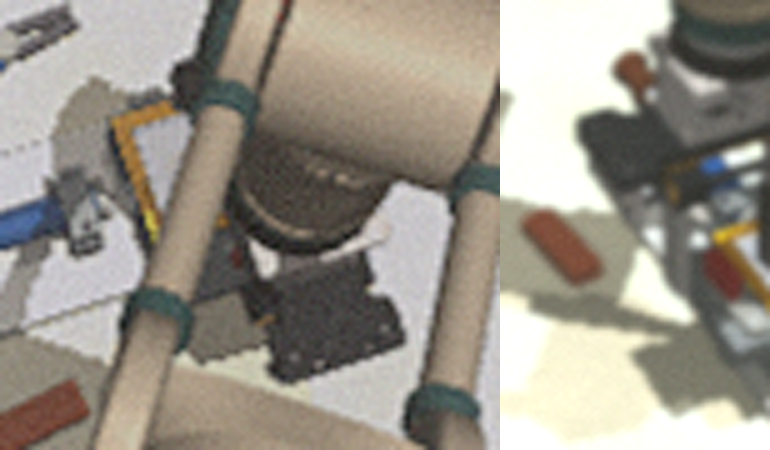

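The side crop (right half) shows the red rib at about (725,272) standing between the fingers, and the top view is mostly hidden by the arm. I'll close gently.

```bash
python3 -m inch '[{"slide":[0,0,0],"rot":[0,0,0],"grip":0.5},{"slide":[0,0,0],"rot":[0,0,0],"grip":1},{"slide":[0,0,0],"rot":[0,0,0],"grip":1},{"slide":[0,0,0],"rot":[0,0,0],"grip":1},{"slide":[0,0,0],"rot":[0,0,0],"grip":1},{"slide":[0,0,0],"rot":[0,0,0],"grip":1},{"slide":[0,0,0],"rot":[0,0,0],"grip":1},{"slide":[0,0,0],"rot":[0,0,0],"grip":1}]' 10
python3 st.py
```

```text
clock: 3.12
tool_pos: [0.5773, -0.1184, 0.0895]
ee_rot: [1.827, 2.555, 0.001]
wrist_force: [1.6, 0.1, -1.4]
grip_width: 0.107
grip_force: 9.8
3.1167 tcp [ 0.5773 -0.1184  0.0895] yaw 18.8 R22 -1.0 F [ 1.6  0.1 -1.4] w 10.0 gf 9.8 q6 -0.65
```

```bash
python3 -m inch '[{"slide":[0,0,0],"rot":[0,0,5],"grip":1},{"slide":[0,0,0],"rot":[0,0,10],"grip":1},{"slide":[0,0,0],"rot":[0,0,15],"grip":1},{"slide":[0,0,0],"rot":[0,0,20],"grip":1},{"slide":[0,0,0],"rot":[0,0,25],"grip":1},{"slide":[0,0,0],"rot":[0,0,30],"grip":1},{"slide":[0,0,0],"rot":[0,0,35],"grip":1},{"slide":[0,0,0],"rot":[0,0,40],"grip":1},{"slide":[0,0,0],"rot":[0,0,45],"grip":1},{"slide":[0,0,0],"rot":[0,0,45],"grip":1}]'
python3 st.py
```

```text
clock: 3.95
tool_pos: [0.5771, -0.1186, 0.0895]
ee_rot: [0.708, 3.06, -0.0]
wrist_force: [0.5, -0.2, -0.8]
grip_width: 0.103
grip_force: 10.0
3.95 tcp [ 0.5771 -0.1186  0.0895] yaw 63.9 R22 -1.0 F [ 0.5 -0.2 -0.8] w 9.7 gf 10.0 q6 -1.44
```

```bash
python3 -m inch '[{"slide":[0,0,0],"rot":[0,0,5],"grip":1},{"slide":[0,0,0],"rot":[0,0,10],"grip":1},{"slide":[0,0,0],"rot":[0,0,15],"grip":1},{"slide":[0,0,0],"rot":[0,0,20],"grip":1},{"slide":[0,0,0],"rot":[0,0,25],"grip":1},{"slide":[0,0,0],"rot":[0,0,30],"grip":1},{"slide":[0,0,0],"rot":[0,0,35],"grip":1},{"slide":[0,0,0],"rot":[0,0,40],"grip":1},{"slide":[0,0,0],"rot":[0,0,45],"grip":1},{"slide":[0,0,0],"rot":[0,0,45],"grip":1},{"slide":[0,0,0],"rot":[0,0,45],"grip":1},{"slide":[0,0,0],"rot":[0,0,45],"grip":1},{"slide":[0,0,0],"rot":[0,0,45],"grip":1}]'
python3 st.py
python3 -m inch '[{"slide":[0,0,0],"rot":[0,0,0],"grip":0.3},{"slide":[0,0,0],"rot":[0,0,0],"grip":0.3},{"slide":[0,0,0],"rot":[0,0,0],"grip":0.3},{"slide":[0,0,3],"rot":[0,0,0],"grip":0.3},{"slide":[0,0,6],"rot":[0,0,0],"grip":0.3},{"slide":[0,0,10],"rot":[0,0,0],"grip":-0.2}]'
python3 st.py
```

```text
clock: 5.03
tool_pos: [0.5771, -0.1189, 0.0895]
ee_rot: [-0.512, 3.099, -0.001]
wrist_force: [1.1, -1.2, -1.6]
grip_width: 0.107
grip_force: 10.0
5.0333 tcp [ 0.5771 -0.1189  0.0895] yaw 108.8 R22 -1.0 F [ 1.1 -1.2 -1.6] w 10.1 gf 10.0 q6 -2.22
clock: 5.53
tool_pos: [0.5748, -0.1176, 0.1883]
ee_rot: [0.513, -3.094, -0.005]
wrist_force: [1.0, -0.1, 0.5]
grip_width: 0.388
grip_force: 0.0
5.5333 tcp [ 0.5748 -0.1176  0.1883] yaw 108.8 R22 -1.0 F [ 1.  -0.1  0.5] w 36.5 gf 0.0 q6 -2.22
```

```bash
python3 -m inch '[{"slide":[-2.2,26.8,0],"rot":[0,0,-90],"grip":-0.3},{"slide":[-2.2,26.8,0],"rot":[0,0,-90],"grip":-0.3},{"slide":[-2.2,26.8,0],"rot":[0,0,-90],"grip":-0.3},{"slide":[-2.2,26.8,0],"rot":[0,0,-90],"grip":-0.3},{"slide":[-2.2,26.8,0],"rot":[0,0,-90],"grip":-0.3},{"slide":[-2.2,26.8,0],"rot":[0,0,-90],"grip":-0.3},{"slide":[-2.2,26.8,0],"rot":[0,0,-90],"grip":-0.3},{"slide":[-2.2,26.8,0],"rot":[0,0,-90],"grip":-0.3},{"slide":[-2.2,26.8,0],"rot":[0,0,-90],"grip":-0.3},{"slide":[-2.2,26.8,0],"rot":[0,0,-90],"grip":-0.3},{"slide":[-2.2,26.8,0],"rot":[0,0,-90],"grip":-0.3},{"slide":[-2.2,26.8,0],"rot":[0,0,-90],"grip":-0.3},{"slide":[-2.2,26.8,0],"rot":[0,0,-90],"grip":-0.3},{"slide":[-2.2,26.8,0],"rot":[0,0,-90],"grip":-0.3},{"slide":[-2.2,26.8,0],"rot":[0,0,-90],"grip":-0.3},{"slide":[-2.2,26.8,0],"rot":[0,0,-90],"grip":-0.3}]'
python3 st.py
python3 - <<'E'
from h import *
t=snap("top","t2");s=snap("side","s2")
a=cv2.resize(t["color"][145:235,185:315,::-1],None,fx=5,fy=5,interpolation=cv2.INTER_CUBIC)[:,200:]; b=cv2.resize(s["color"][155:255,225:315,::-1],None,fx=4,fy=4.5,interpolation=cv2.INTER_CUBIC)
cv2.imwrite("pics/c2.png",cv2.convertScaleAbs(np.hstack([a[:,100:],b]),alpha=1.4))
E
```

```text
clock: 6.87
tool_pos: [0.5546, 0.1495, 0.1895]
ee_rot: [-1.824, -2.557, 0.0]
wrist_force: [0.2, -0.1, -0.5]
grip_width: 0.648
grip_force: 0.0
6.8667 tcp [0.5546 0.1495 0.1895] yaw 19.0 R22 -1.0 F [ 0.2 -0.1 -0.5] w 60.9 gf 0.0 q6 -0.19
```

View pics/c2.png

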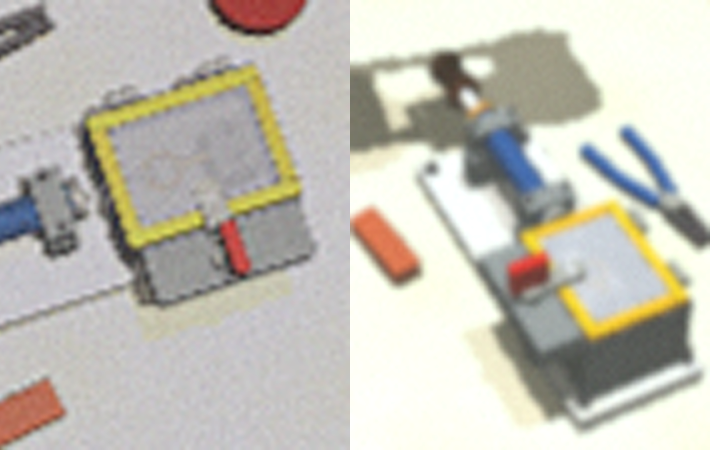

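The turnbutton now lies square over the yellow frame of the shut lid (left half: rib at 236,248, arm at 212,205). Next I'll descend over the handle.

```bash
python3 -m inch '[{"slide":[0,0,-4],"rot":[0,0,0],"grip":-0.3},{"slide":[0,0,-8],"rot":[0,0,0],"grip":-0.3},{"slide":[0,0,-11],"rot":[0,0,0],"grip":-0.3},{"slide":[0,0,-13],"rot":[0,0,0],"grip":-0.3},{"slide":[0,0,-14.5],"rot":[0,0,0],"grip":-0.3},{"slide":[0,0,-15.3],"rot":[0,0,0],"grip":-0.3},{"slide":[0,0,-15.3],"rot":[0,0,0],"grip":-0.3},{"slide":[0,0,-15.3],"rot":[0,0,0],"grip":-0.3}]' 10
python3 st.py
python3 - <<'E'
from h import *
t=snap("top","t3");s=snap("side","s3")
a=cv2.resize(t["color"][175:230,180:240,::-1],None,fx=7,fy=7,interpolation=cv2.INTER_CUBIC); b=cv2.resize(s["color"][155:210,225:275,::-1],None,fx=7,fy=7,interpolation=cv2.INTER_CUBIC)
cv2.imwrite("pics/c3.png",cv2.convertScaleAbs(np.hstack([a,b]),alpha=1.5))
E
```

```text
clock: 7.63
tool_pos: [0.5552, 0.1496, 0.0368]
ee_rot: [1.827, 2.555, 0.0]
wrist_force: [-0.5, -0.1, 0.4]
grip_width: 0.646
grip_force: 0.0
7.6333 tcp [0.5552 0.1496 0.0368] yaw 18.9 R22 -1.0 F [-0.5 -0.1  0.4] w 60.7 gf 0.0 q6 -0.19
```

View pics/c3.png

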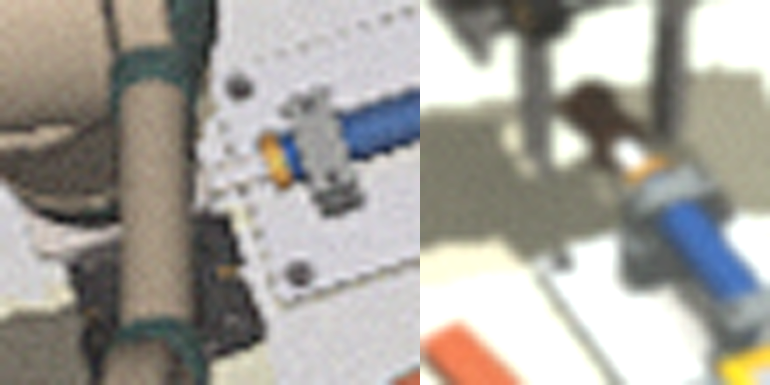

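The side crop shows the two fingers at (535,100) and (668,80) on either side of the handle at (600,115). I'll close: a width of about 25 mm means the waist, 32 mm a collar.

```bash
python3 -m inch '[{"slide":[0,0,0],"rot":[0,0,0],"grip":1},{"slide":[0,0,0],"rot":[0,0,0],"grip":1},{"slide":[0,0,0],"rot":[0,0,0],"grip":1},{"slide":[0,0,0],"rot":[0,0,0],"grip":1},{"slide":[0,0,0],"rot":[0,0,0],"grip":1},{"slide":[0,0,0],"rot":[0,0,0],"grip":1},{"slide":[0,0,0],"rot":[0,0,0],"grip":1},{"slide":[0,0,0],"rot":[0,0,0],"grip":1}]' 10
python3 st.py
python3 -m inch '[{"slide":[0,0,0],"rot":[0,0,0],"grip":1},{"slide":[0,0,0],"rot":[0,0,0],"grip":1},{"slide":[0,0,0],"rot":[0,0,0],"grip":1}]' 40
python3 st.py
```

```text
clock: 8.4
tool_pos: [0.5551, 0.1496, 0.0366]
ee_rot: [1.827, 2.555, 0.001]
wrist_force: [-0.5, 0.3, 0.3]
grip_width: 0.262
grip_force: 10.0
8.4 tcp [0.5551 0.1496 0.0366] yaw 18.8 R22 -1.0 F [-0.5  0.3  0.3] w 24.6 gf 10.0 q6 -0.19
clock: 8.65
tool_pos: [0.5551, 0.1496, 0.0366]
ee_rot: [1.827, 2.555, 0.001]
wrist_force: [0.6, 0.4, 1.9]
grip_width: 0.255
grip_force: 40.0
8.65 tcp [0.5551 0.1496 0.0366] yaw 18.9 R22 -1.0 F [0.6 0.4 1.9] w 24.0 gf 40.0 q6 -0.19
```

```bash
python3 -m inch '[{"slide":[-0.08,0.24,0],"rot":[0,0,0],"grip":1},{"slide":[-0.16,0.47,0],"rot":[0,0,0],"grip":1},{"slide":[-0.24,0.71,0],"rot":[0,0,0],"grip":1},{"slide":[-0.32,0.95,0],"rot":[0,0,0],"grip":1},{"slide":[-0.40,1.18,0],"rot":[0,0,0],"grip":1},{"slide":[-0.48,1.42,0],"rot":[0,0,0],"grip":1},{"slide":[-0.57,1.66,0],"rot":[0,0,0],"grip":1},{"slide":[-0.65,1.89,0],"rot":[0,0,0],"grip":1},{"slide":[-0.65,1.89,0],"rot":[0,0,0],"grip":1},{"slide":[-0.65,1.89,0],"rot":[0,0,0],"grip":1}]'
python3 st.py
```

```text
clock: 9.48
tool_pos: [0.549, 0.1674, 0.0366]
ee_rot: [1.825, 2.554, -0.001]
wrist_force: [2.4, -6.5, 0.1]
grip_width: 0.254
grip_force: 40.0
9.4833 tcp [0.549  0.1674 0.0366] yaw 18.9 R22 -1.0 F [ 2.4 -6.5  0.1] w 23.9 gf 40.0 q6 -0.15
```

```bash
python3 -m inch '[{"slide":[-0.08,0.24,0],"rot":[0,0,0],"grip":1},{"slide":[-0.16,0.47,0],"rot":[0,0,0],"grip":1},{"slide":[-0.24,0.71,0],"rot":[0,0,0],"grip":1},{"slide":[-0.32,0.95,0],"rot":[0,0,0],"grip":1},{"slide":[-0.40,1.18,0],"rot":[0,0,0],"grip":1},{"slide":[-0.48,1.42,0],"rot":[0,0,0],"grip":1},{"slide":[-0.57,1.66,0],"rot":[0,0,0],"grip":1},{"slide":[-0.65,1.89,0],"rot":[0,0,0],"grip":1},{"slide":[-0.74,2.17,0],"rot":[0,0,0],"grip":1},{"slide":[-0.74,2.17,0],"rot":[0,0,0],"grip":1},{"slide":[-0.74,2.17,0],"rot":[0,0,0],"grip":1},{"slide":[-0.74,2.17,0],"rot":[0,0,0],"grip":1},{"slide":[-0.74,2.17,0],"rot":[0,0,0],"grip":1},{"slide":[-0.74,2.17,0],"rot":[0,0,0],"grip":1}]'
python3 st.py;python3 - <<'E'
from h import *
from cell import manip
print(np.hypot(*(manip.observe()["tool_pos"][:2]-[.5551,.1496])))
t=snap("top","t4");s=snap("side","s4")
a=cv2.resize(t["color"][165:215,180:240,::-1],None,fx=7,fy=7,interpolation=cv2.INTER_CUBIC); b=cv2.resize(s["color"][160:210,235:280,::-1],None,fx=7,fy=7,interpolation=cv2.INTER_CUBIC)
cv2.imwrite("pics/c4.png",cv2.convertScaleAbs(np.hstack([a,b]),alpha=1.5))
E
```

```text
clock: 10.65
tool_pos: [0.5422, 0.1872, 0.0366]
ee_rot: [1.822, 2.553, -0.005]
wrist_force: [4.3, -11.2, 0.0]
grip_width: 0.259
grip_force: 40.0
10.65 tcp [0.5422 0.1872 0.0366] yaw 19.0 R22 -1.0 F [  4.3 -11.2   0. ] w 24.4 gf 40.0 q6 -0.11
0.03969872243085396
```

View pics/c4.png

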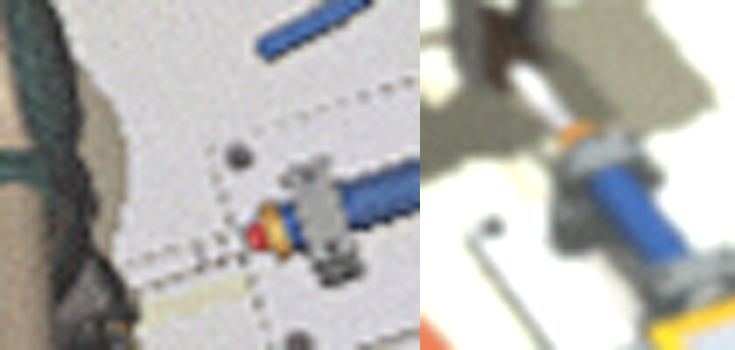

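The red ring shows at (258,235), right at the brass mouth. Travel is 39.7 mm and the pull is 12 N, as expected at the ring. I'll add 1.5 mm of margin and hold.

```bash
python3 -m inch '[{"slide":[-0.05,0.14,0],"rot":[0,0,0],"grip":1},{"slide":[-0.05,0.14,0],"rot":[0,0,0],"grip":1},{"slide":[-0.05,0.14,0],"rot":[0,0,0],"grip":1},{"slide":[-0.05,0.14,0],"rot":[0,0,0],"grip":1},{"slide":[-0.05,0.14,0],"rot":[0,0,0],"grip":1},{"slide":[-0.05,0.14,0],"rot":[0,0,0],"grip":1},{"slide":[-0.05,0.14,0],"rot":[0,0,0],"grip":1},{"slide":[-0.05,0.14,0],"rot":[0,0,0],"grip":1},{"slide":[-0.05,0.14,0],"rot":[0,0,0],"grip":1},{"slide":[-0.05,0.14,0],"rot":[0,0,0],"grip":1}]'
python3 st.py;python3 - <<'E'
from h import *
from cell import manip
o=manip.observe();d=np.hypot(*(o["tool_pos"][:2]-[.5551,.1496]));print(d,np.linalg.norm(o["wrist_force"]))
if .038<d<.044: print(manip.close_job())
E
```

```text
clock: 11.58
tool_pos: [0.5418, 0.1884, 0.0366]
ee_rot: [1.822, 2.553, -0.005]
wrist_force: [4.7, -11.2, 0.8]
grip_width: 0.258
grip_force: 40.0
11.5833 tcp [0.5418 0.1884 0.0366] yaw 19.0 R22 -1.0 F [  4.7 -11.2   0.8] w 24.3 gf 40.0 q6 -0.11
0.04102948047481252 12.141590161853884
the job is handed in; nothing more can be done
None
```

The job is handed in: the turnbutton was turned square across the shut guard first, then the rod drawn out about 41 mm (12 N), and the gripper still holds the handle at 40 N; the judge's result was not shown.

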